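# Clamp the delay pedal with the crank and cover it

## Task

Clamp the brown pedal in the bench jig: stand the loose steel crank on the jig's upright square shaft, fully down, and wind it clockwise by its handle until the pedal is squeezed against the tail jaw and the sprung pad is pushed about half way in. Leave the crank on the shaft, then tip the hinged clear cover past upright so that it falls shut over the pedal. Do not tip over or shove aside the other things on the bench.

Things in the scene. Friction and masses are not known exactly. Their poses are not given: they have to be found in the camera images.
- crank_hub (a point): Loose balanced steel crank, 0.44 kg, standing on its hub left or right of the jig. Point: on the hub's axis, half-way up. Hub: upright 36 x 36 mm square block, 60 mm tall, sides along this point's x and y, z up. From it a flat arm (18 wide, 12 thick, underside 30 mm over the hub's underside) runs along +x to the handle, a counterweight lies along -x: grip the hub across y.
- crank_socket (a point): Middle of the crank hub's underside, 30 mm below crank_hub: mouth of a 20 mm square socket, 30 mm deep, with a chamfered mouth, sides parallel to the hub's; it fits the shaft in any of four quarter turns. The round counterweight, 40 mm across, is centred 52 mm along -x from here, 24 to 48 mm up.
- crank_handle (a point): Middle of the crank's upright black handle, 80 mm from the hub's axis along the crank's +x: a cylinder 24 mm across and 52 mm tall that spins freely about its own upright axis; this point is 69 mm above the hub's underside. The axes are those of the crank.
- shaft_top (a point): Centre of the top of the jig's upright square shaft: 18 x 18 mm, 26 mm tall out of a 48 mm round collar on the grey gearbox; its top 2 mm is stepped in to 15 mm. x and y are along its flats and turn with it. With the crank fully down, the hub's underside rests on the collar, so crank_socket is 26 mm below this point and crank_hub 4 mm above it.
- shaft (a joint): Turn of the square shaft, rad, 0 at the start, growing clockwise seen from above. One turn (6.28) moves the steel moving jaw 18 mm towards the tail jaw. Stiff: about 0.08 N m, and it stays where it is left. About 2 to 2.6 turns are needed.
- pad (a joint): How far the sprung pad on the moving jaw is pushed back towards that jaw, m: 0 free, 0.020 fully in; about half way (0.010) is wanted. Spring: 2.4 N at 0, 0.8 N more per mm. While the pedal is only being pushed along the bed it stays below about 0.003.
- pad_face (a point): Centre of the pad's face (90 x 42 mm) that meets the pedal. The moving jaw travels along the jig's -y.
- tail_face (a point): Centre of the face of the tail jaw (85 x 50 mm), which stays put, set at a different place each time.
- pedal_mid (a point): Brown delay pedal, loose, 0.42 kg, 115 x 68 x 46 mm, standing on the jig's bed between pad and tail jaw; this point is its centre. Its 68 mm sides face the jaws (y).
- cover_hinge (a point): Middle of the cover's hinge, 104 mm above the bench, at the jig's tail end. Fixed to the jig and with the jig's axes: x along the hinge, y towards the shaft, z up. The whole jig is bolted to the bench: from this point the shaft is 291 mm along +y; the jaws, pad and pedal lie between and stay below 105 mm above the bench.
- cover_edge (a point): Middle of the free edge of the clear flat cover with black frame, 100 mm wide along the hinge, 8 mm thick; it is 150 mm from the hinge. The cover starts open, leaning back away from the shaft, the edge about 245 mm above the bench.
- cover (a joint): Cover angle, rad: 0 shut (level over the pedal), 1.57 upright, 1.95 leaning back against its stop. It swings freely (0.18 kg) and falls shut once past upright.
- spray_center (a point): Aluminium spray can, upright, 52 mm across, 150 mm tall, in front of the jig; the point is half-way up. A bystander.
- slide_mid (a point): Glass slide tube standing on end, 30 mm across, 65 mm tall; the point is half-way up. A bystander.
- block: Wooden sanding block, 140 x 55 x 30 mm, origin under its centre. A bystander.
- tape: Roll of paper tape lying flat, 96 mm across, 24 mm tall, origin under its centre. A bystander.
- spanner: Steel spanner lying flat, 170 mm long, in front of the jig. A bystander.
- jar: Glass jar with steel lid, 64 mm across, 75 mm tall, behind the jig, origin under its centre. A bystander.
- capo: Steel capo lying flat, 85 x 45 x 16 mm, behind the jig. A bystander.
- pickcase: Shut hinged plastic pick case, 70 x 100 x 29 mm, behind the jig, origin under its centre. A bystander.

How it is judged:
On the way, in this order (a step that is already met when the one before it is completed fails the run):
1. the crank stands fully down on the square shaft (horizontal distance between crank_hub and shaft_top below 0.005 m and z of crank_hub in the frame of shaft_top between 0 and 0.009 m), for 0.2 s.
2. with the crank on the shaft and the cover still open, the pedal is wound up against the tail jaw with the sprung pad 6 to 16 mm in (horizontal distance between crank_hub and shaft_top below 0.006 m and z of crank_hub in the frame of shaft_top below 0.012 m and value of joint pad between 0.006 and 0.016 m and value of joint shaft above 9 rad and value of joint cover above 1.3 rad), for 0.2 s.
At the end, for the whole second after the job is handed in: The pedal rests clamped against the tail jaw (its centre 29 to 40 mm from that jaw's face) with the sprung pad 6 to 16 mm in; the crank is still on the shaft (axis within 6 mm, at most 8 mm up from fully down); the cover is shut within 0.08 rad (value of joint pad between 0.006 and 0.016 m and y of pedal_mid in the frame of tail_face between 0.029 and 0.04 m and horizontal distance between crank_hub and shaft_top below 0.006 m and z of crank_hub in the frame of shaft_top below 0.012 m and value of joint cover below 0.08 rad and linear speed of pedal below 0.02 m/s); the robot touches nothing.
It fails at once if the spray can, the glass slide or the jar is shoved over 30 mm or tipped (distance of any of spray_center, slide_mid, jar from where it was at the start of the episode above 0.03 m).
It fails at once if the sanding block, tape roll, spanner, capo or pick case is shoved over 40 mm (distance of any of block, tape, spanner, capo, pickcase from where it was at the start of the episode above 0.04 m).
It also fails if it takes over 72 s, if anything falls off the work surface, if the arm or the gripper's body presses on something with over 40 N, if the wrist force passes 120 N, or if a joint passes its speed limit or range.

## Robot

A 6-joint arm with a two-finger parallel gripper is mounted at the origin on the work surface. World frame = base frame: x ahead of the robot, y to its left, z up, the work surface at z = 0. Lengths are in m, angles in rad, forces in N, time in s.
With the tool pointing down it reaches from about 0.35 to 1 m from the base axis. Payload 7.1 kg.
Tool frame: the origin (TCP) lies midway between the tips of the shut fingers; the grasp point (between the pads) lies 19 mm behind it; z points along the fingers, y is the direction in which the jaws open and shut (so a half turn about z gives the same grasp; the last joint's range is limited). The gripper opens to 85 mm and grips with 20 to 120 N. Pads are 22 mm wide; open, the fingers measure 114 mm over their backs; the gripper's body (76 mm by 85 mm) begins 54 mm behind the grasp point. The pads swing forward as they close: fully open they stand 13 mm farther back than shut.
Start: joints at [1.167, 0.423, 1.63, -0, 1.089, -0.019], TCP at [0.235, 0.579, 0.231] pointing down, gripper open.
Joint ranges: [-3, 3], [-0.9, 2.11], [0.09, 2.58], [-1.31, 4.45], [0.11, 2.69], [-2.54, 2.54]. Speed limits (rad/s): [2.39, 2.39, 3.01, 3.14, 3.14, 3.14].

## Interface

Orientations are given as a unit quaternion [w, x, y, z].
In Python, from cell import robot gives the robot as it stands.
- The arm moves only by the tool send_rows, never from a script. Its argument "targets" is a list of rows, each a list of 2 entries, a list of its own where there are three numbers: the shift along the tool's x, y, z in cm, then the turn about the tool's z in rad. In form: [[[x, y, z], spin], ...]. A call has 1 to 10 rows; each row is the pose to reach, as a shift and turn from the pose commanded when the call began, along the tool's axes at that moment; what a row does not reach only later rows make up. A row lasts 1/10 s, in which the tool goes at most 50 mm and 8.59 degrees, less where a joint would pass 70% of its speed; a pose out of reach is approached as far as the arm can. A call with a gripper value outside its range is refused whole. "grip" is the gripper command: -1 is fully open, 1 is shut, values between are in proportion, set as the call begins (left out, the last holds). The fingers move at their own pace and stop on an object; "force" is the grip in N (left out, the last holds). Time passes only in rows, so rows that repeat a pose let the fingers close. It gives the time, the measured TCP pose, the force and the opening at its end, in the units of the state.
- robot.get_obs(): the state, without advancing time (a new reading comes with each control period).
- robot.grab_frame(name): name is "side" or "top" or "wrist"; returns a dict with "pixels" (420x560x3 uint8, red, green, blue), "mtx" (3x3 intrinsics, pixels), "R" (3x3) and "t" (3): a world point X has camera coordinates R X + t; the wrist camera has in their place "tool_from_camera" (4x4, takes a point from camera to tool coordinates, whose origin is the TCP and whose axes are the flange's). Camera axes: x right, y down, z forward; pixel columns grow to the right and rows downward; lengths in m; the calibration is good to about 2 mm. A picture is of the moment at which its call begins: read the wrist's pose just before it. There is no depth.
- robot.sign_off(): hands the job in, once; it reports no verdict.
The state is a dict: "time_s": time; "qpos": joint angles; "qvel": joint speeds; "tau": joint torques, N m; "position": TCP position; "eef_rot": TCP orientation; "wrist_force": force on the tool from outside, world axes, zero at the start; "moment": the same for the moment, N m; "grip_width": finger opening in m.
Only numpy, scipy, OpenCV 4.12 (cv2) and the standard library are available. Lean on these libraries where they do the work, as an engineer would, in place of code of your own. Each camera call takes 0.05 s, during which the arm holds its last target.

## Working session

There is one attempt and no reset: what is moved stays moved. The work goes in short steps, Python scripts to look and compute and a tool call to move; the robot and the scene stay as the last step left them, time stands still between calls to the robot, and variables do not carry over. Pictures are saved under pics/ and viewed, and the job is handed in when it is done.

Besides the shell and the picture viewer there is one more tool, called after ">>>" by a JSON object that holds its "fn" and its "kwargs", one argument or row to a line. send_rows: Moves the arm, as the interface text tells. Its arguments: {"type":"object","properties":{"targets":{"type":"array","items":{"type":"array"}},"grip":{"type":"number"},"force":{"type":"number"}},"required":["targets"]}

```bash
ls; mkdir -p pics; python3 - <<'E'
from cell import robot
import cv2,pickle
o=robot.get_obs();print(o)
fs={}
for n in ["side","top","wrist"]:
    f=robot.grab_frame(n);fs[n]=f
    cv2.imwrite(f"pics/{n}0.png",f["pixels"][:,:,::-1])
    print(n,{k:v.tolist() for k,v in f.items() if k!="pixels"})
pickle.dump(fs,open("f0.pkl","wb"))
E
```

```text
pics
{'time_s': 0.0, 'qpos': array([ 1.16699893e+00,  4.23883215e-01,  1.63072926e+00, -1.43770540e-05,
        1.08861922e+00, -1.90049859e-02]), 'qvel': array([-0.00103324,  0.00049177,  0.00079851, -0.0009786 , -0.0024837 ,
        0.00026709]), 'tau': array([-1.02837177e-03, -5.57387495e+01, -2.81740558e+01, -5.66831915e-06,
        7.38425850e-03, -1.29048910e-06]), 'position': array([0.23435928, 0.57877225, 0.23050383]), 'eef_rot': array([-1.65735063e-04,  1.91208091e-01,  9.81549181e-01, -8.02609619e-04]), 'wrist_force': array([ 0.36875771,  0.48091348, -0.45388156]), 'moment': array([ 0.0483469 ,  0.09054099, -0.00431922]), 'grip_width': 0.08509479445398772}
side {'mtx': [[476.879063549291, 0.0, 283.2880525667693], [0.0, 476.879063549291, 211.4566972441491], [0.0, 0.0, 1.0]], 'R': [[0.7218874699041107, -0.6919505848986227, -0.009103233156200189], [-0.4200407532260536, -0.42768351473801547, -0.800407756615731], [0.5499493125959264, 0.5816280592266779, -0.5993868152499492]], 't': [-0.36047499209543377, 0.3370963935578939, 0.8185699808752033]}
top {'mtx': [[544.6572324096513, 0.0, 280.0402496670957], [0.0, 544.6572324096513, 205.95776637710813], [0.0, 0.0, 1.0]], 'R': [[0.014385162977697362, -0.9998873191435649, 0.004291398606519597], [-0.9827682105889969, -0.014929603143197535, -0.1842383000510163], [0.18428160879970304, -0.0015671521564855884, -0.9828722361997577]], 't': [0.02534042327493936, 0.5372548715172726, 1.3574747162891783]}
wrist {'mtx': [[371.1213531640234, 0.0, 277.6559725264195], [0.0, 371.1213531640234, 204.5944353501968], [0.0, 0.0, 1.0]], 'tool_from_camera': [[-0.0004817728688771395, -0.9629924705204299, -0.2695278642661276, 0.06735774733042475], [0.999999883135176, -0.0004530802325753665, -0.00016866515893233845, -0.0011705368920522652], [4.030553066368549e-05, -0.2695279140260989, 0.9629925762622488, -0.1423112398160445], [0.0, 0.0, 0.0, 1.0]]}
```

View pics/side0.png

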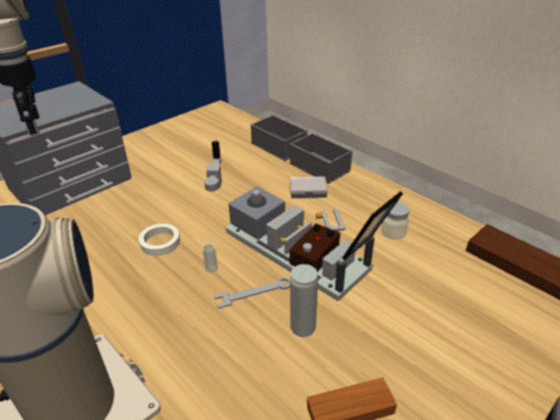

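View pics/top0.png

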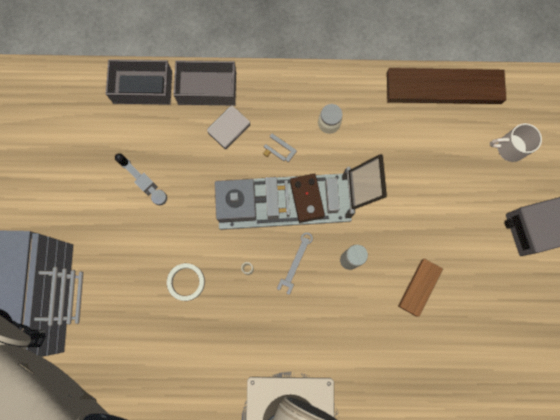

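View pics/wrist0.png

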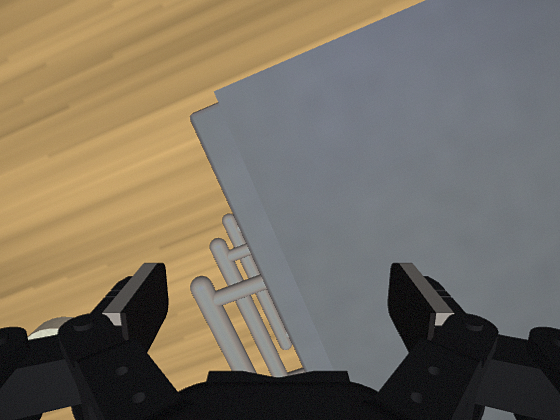

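The overview shows the crank at top px ~(150,188), with its handle at (121,160) and counterweight at (159,199). The shaft is at ~(235,198) and the cover edge at ~(385,180). Next I'll zoom in for measurement.

```bash
cat > h.py <<'E'
import numpy as np,cv2,pickle
def cast(f,u,v,z,Rt=None):
    K=f["mtx"]; R,t=(f["R"],f["t"]) if Rt is None else Rt
    K,R,t=map(np.asarray,(K,R,t))
    c=-R.T@t; d=R.T@np.linalg.solve(K,[u,v,1.]); return c+d*(z-c[2])/d[2]
def proj(f,X,Rt=None):
    R,t=(f["R"],f["t"]) if Rt is None else Rt
    p=np.asarray(f["mtx"])@(np.asarray(R)@X+np.asarray(t)); return p[:2]/p[2]
def wristRt(f,o):
    from scipy.spatial.transform import Rotation as Ro
    q=o["eef_rot"]; T=np.eye(4);T[:3,:3]=Ro.from_quat([q[1],q[2],q[3],q[0]]).as_matrix();T[:3,3]=o["position"]
    C=np.linalg.inv(T@np.asarray(f["tool_from_camera"])); return C[:3,:3],C[:3,3]
def tri(rays):
    A=np.zeros((3,3));b=np.zeros(3)
    for c,d in rays:
        d=d/np.linalg.norm(d);P=np.eye(3)-np.outer(d,d);A+=P;b+=P@c
    return np.linalg.solve(A,b)
def ray(f,u,v,Rt=None):
    R,t=(f["R"],f["t"]) if Rt is None else Rt
    R,t=np.asarray(R),np.asarray(t)
    return -R.T@t, R.T@np.linalg.solve(f["mtx"],[u,v,1.])
E
python3 - <<'E'
from h import *
f=pickle.load(open("f0.pkl","rb"))
a=f["top"]["pixels"]
c=a[140:240,100:220];cv2.imwrite("pics/tc.png",cv2.resize(c,None,fx=6,fy=6,interpolation=cv2.INTER_CUBIC)[:,:,::-1])
c=a[145:240,205:400];cv2.imwrite("pics/tj.png",cv2.resize(c,None,fx=4,fy=4,interpolation=cv2.INTER_CUBIC)[:,:,::-1])
for n,u,v,z in [("handle",121,158.5,.095),("hub",149,187.5,.06),("cw",159,199,.048),("shaft",235,198,.1),("slide",247,267,.065),("spray",356,256,.15),("tape",185,282,.024),("edge",384,181,.245),("jar",331,115,.075)]:
    print(n,cast(f["top"],u,v,z).round(3), )
E
```

```text
handle [0.645 0.439 0.095]
hub [0.578 0.372 0.06 ]
cw [0.551 0.347 0.048]
shaft [0.546 0.146 0.1  ]
slide [0.377 0.114 0.065]
spray [ 0.401 -0.147  0.15 ]
tape [0.34  0.274 0.024]
edge [ 0.561 -0.198  0.245]
jar [ 0.777 -0.097  0.075]
```

View pics/tc.png

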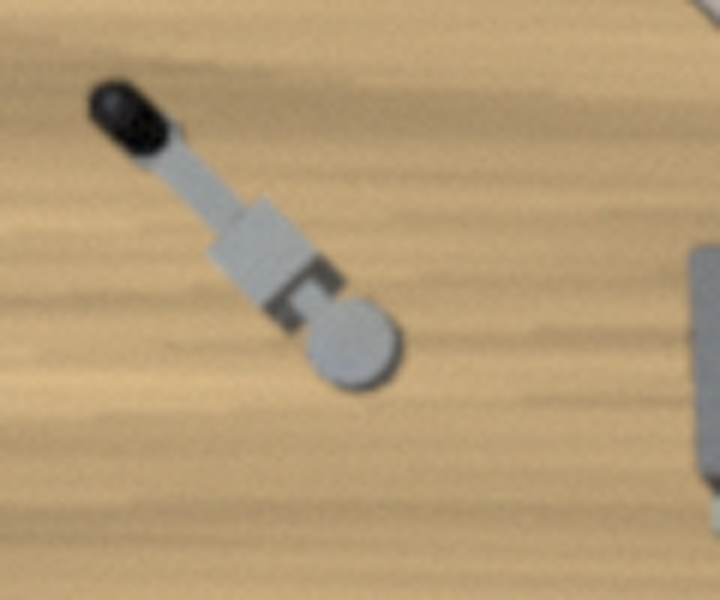

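View pics/tj.png

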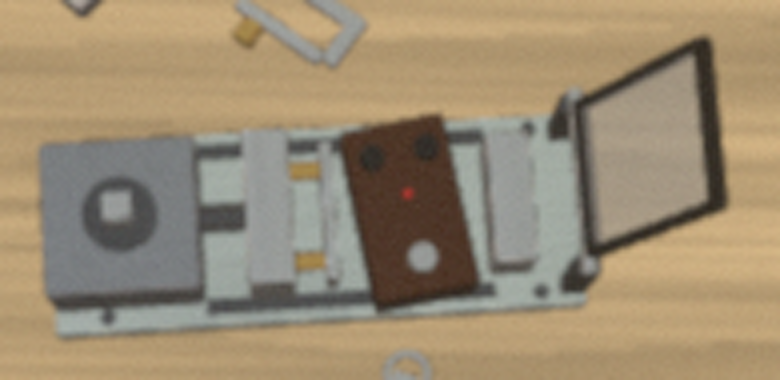

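```bash
python3 - <<'E'
from h import *
f=pickle.load(open("f0.pkl","rb"))
a=f["side"]["pixels"]
c=a[130:200,190:310];cv2.imwrite("pics/sc.png",cv2.resize(c,None,fx=6,fy=6,interpolation=cv2.INTER_CUBIC)[:,:,::-1])
c=a[180:300,220:410];cv2.imwrite("pics/sj.png",cv2.resize(c,None,fx=4,fy=4,interpolation=cv2.INTER_CUBIC)[:,:,::-1])
P=lambda x,y,s,u0,v0:((x+.5)/s-.5+u0,(y+.5)/s-.5+v0)
t=f["top"]
for n,x,y,z in [("handle",113,104,.095),("hub",265,251,.06),("cw",354,343,.048)]:
    print(n,cast(t,*P(x,y,6,100,140),z).round(4))
for n,x,y,z in [("shaft",117,205,.1),("edge",718,123,.245),("edgeA",706,42,.245),("edgeB",722,205,.245),("hA",578,100,.104),("hB",590,255,.104)]:
    print(n,P(x,y,4,205,145),cast(t,*P(x,y,4,205,145),z).round(4))
E
```

```text
handle [0.6488 0.4455 0.095 ]
hub [0.5941 0.3864 0.06  ]
cw [0.5567 0.3485 0.048 ]
shaft (233.875, 195.875) [0.5513 0.149  0.1   ]
edge (384.125, 175.375) [ 0.5736 -0.199   0.245 ]
edgeA (381.125, 155.125) [ 0.6206 -0.1932  0.245 ]
edgeB (385.125, 195.875) [ 0.5267 -0.2003  0.245 ]
hA (349.125, 169.625) [ 0.6223 -0.1391  0.104 ]
hB (352.125, 208.375) [ 0.5233 -0.1456  0.104 ]
```

View pics/sj.png

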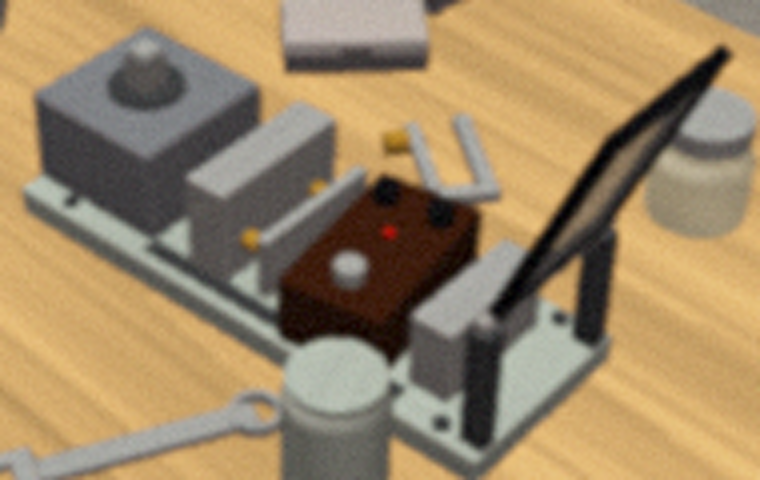

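View pics/sc.png

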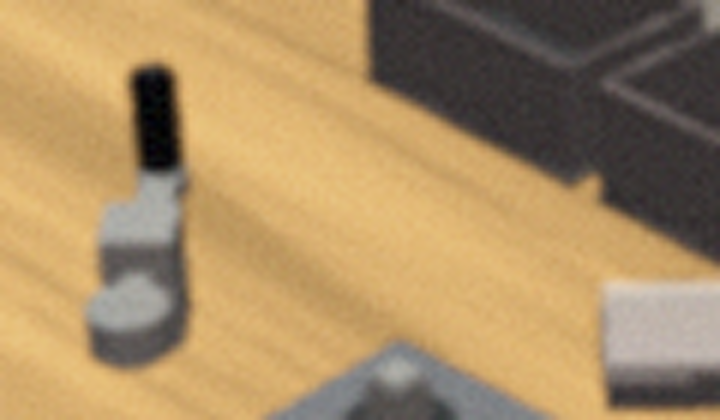

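>>> {"fn": "send_rows", "kwargs": {
  "targets": [
    [[-4.5,-0.5,0],0.15],
    [[-9,-1,0],0.3],
    [[-13.5,-1.4,0],0.45],
    [[-18,-1.9,0],0.6],
    [[-22.5,-2.4,0],0.75],
    [[-27,-2.9,0],0.9],
    [[-31.5,-3.3,0],1.05],
    [[-36,-3.8,0],1.2],
    [[-40.5,-4.3,0],1.35],
    [[-40.5,-4.3,0],1.5]
  ]
}}

```text
time_s: 1.15
position: [0.5984, 0.384, 0.2308]
eef_rot: [0.001, 0.812, 0.583, 0.001]
wrist_force: [-0.2, 0.9, -0.3]
grip_width: 0.0857
```

>>> {"fn": "send_rows", "kwargs": {
  "targets": [
    [[0,0,0],0.15],
    [[0,0,0],0.3],
    [[0,0,0],0.45],
    [[0,0,0],0.45],
    [[0,0,0],0.45]
  ]
}}

```text
time_s: 1.65
position: [0.5937, 0.3874, 0.231]
eef_rot: [0.0, 0.919, 0.394, -0.0]
wrist_force: [-0.3, -0.9, -0.5]
grip_width: 0.0857
```

```bash
cat > snap.py <<'E'
import sys
from h import *
from cell import robot
from scipy.spatial.transform import Rotation as Ro
def snap(cam,name):
    o=robot.get_obs(); f=robot.grab_frame(cam); cv2.imwrite(f"pics/{name}.png",f["pixels"][:,:,::-1])
    pickle.dump((f,o),open(f"{name}.pkl","wb"))
    q=o["eef_rot"];R=Ro.from_quat([q[1],q[2],q[3],q[0]]).as_matrix()
    print(o["time_s"],"pos",o["position"].round(4),"xhead",np.degrees(np.arctan2(R[1,0],R[0,0])).round(2),"yhead",np.degrees(np.arctan2(R[1,1],R[0,1])).round(2),"z",R[:,2].round(3),"F",o["wrist_force"].round(1),"M",o["moment"].round(2),"w",round(o["grip_width"],4),"q",o["qpos"].round(2))
    return f,o
if __name__=="__main__": snap(sys.argv[1],sys.argv[2])
E
python3 snap.py wrist w1
```

```text
1.65 pos [0.5937 0.3874 0.231 ] xhead 46.46 yhead -43.54 z [-0. -0. -1.] F [-0.3 -0.9 -0.5] M [ 0.05 -0.03 -0.01] w 0.0857 q [ 0.56  0.55  1.43 -0.    1.17  1.32]
```

View pics/w1.png

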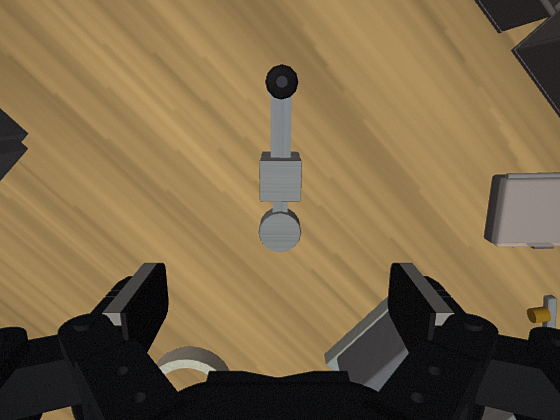

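```bash
python3 - <<'E'
from h import *
f,o=pickle.load(open("w1.pkl","rb"));Rt=wristRt(f,o)
a=f["pixels"]
c=a[50:260,230:330];cv2.imwrite("pics/w1c.png",cv2.resize(c,None,fx=3.8/1.4,fy=3.8/1.4,interpolation=cv2.INTER_CUBIC)[:,:,::-1])
for n,u,v,z in [("handle",282,82,.095),("hub",280.5,180.3,.06),("hubTL",260,160,.06),("hubTR",301,160,.06),("hubBL",260,201,.06),("hubBR",301,201,.06),("cw",280,231,.048)]:
    print(n,cast(f,u,v,z,Rt).round(4))
E
```

```text
handle [0.6522 0.4425 0.095 ]
hub [0.5974 0.3859 0.06  ]
hubTL [0.5969 0.4106 0.06  ]
hubTR [0.6221 0.3866 0.06  ]
hubBL [0.5717 0.3848 0.06  ]
hubBR [0.5977 0.3601 0.06  ]
cw [0.5624 0.3495 0.048 ]
```

View pics/w1c.png

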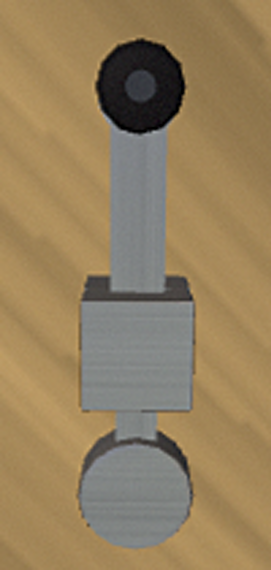

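The wrist view shows the handle top at px (282,82), the hub top at (280,180) and the counterweight at (280,233). All the spacings match the given sizes. The hub is at (0.597,0.3855) with a heading of about 46°. Now descending.

>>> {"fn": "send_rows", "kwargs": {
  "targets": [
    [[0.1,0.37,4],0.01],
    [[0.1,0.37,8],0.01],
    [[0.1,0.37,12],0.01],
    [[0.1,0.37,16],0.01],
    [[0.1,0.37,19],0.01],
    [[0.1,0.37,21.5],0.01],
    [[0.1,0.37,21.5],0.01],
    [[0.1,0.37,21.5],0.01]
  ]
}}

```text
time_s: 2.5
position: [0.5972, 0.3856, 0.0164]
eef_rot: [0.0, 0.921, 0.389, -0.0]
wrist_force: [0.3, -0.5, 0.3]
grip_width: 0.0852
```

```bash
python3 snap.py wrist w2
```

```text
2.5 pos [0.5972 0.3856 0.0164] xhead 45.74 yhead -44.26 z [-0. -0. -1.] F [ 0.3 -0.5  0.3] M [-0.02 -0.01  0.  ] w 0.0852 q [ 0.56  0.81  1.51 -0.    0.83  1.33]
```

View pics/w2.png

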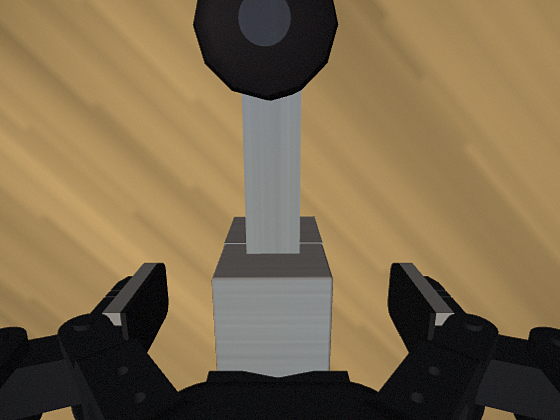

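The hub sits at px column ~272 between pads centred on 278, so it is centred enough to close.

>>> {"fn": "send_rows", "kwargs": {
  "targets": [
    [[0,0,0],0],
    [[0,0,0],0],
    [[0,0,0],0],
    [[0,0,0],0],
    [[0,0,0],0],
    [[0,0,0],0],
    [[0,0,0],0]
  ],
  "grip": 1,
  "force": 60
}}

```text
time_s: 3.25
position: [0.5977, 0.3861, 0.0175]
eef_rot: [-0.0, 0.922, 0.388, 0.001]
wrist_force: [-2.3, 0.2, 5.3]
grip_width: 0.0354
```

>>> {"fn": "send_rows", "kwargs": {
  "targets": [
    [[0,0,-4],0],
    [[0,0,-8],0],
    [[0,0,-12],0],
    [[0,0,-16],0],
    [[0,0,-20],0],
    [[0,0,-22],0]
  ]
}}

```text
time_s: 3.85
position: [0.5979, 0.386, 0.2399]
eef_rot: [-0.0, 0.922, 0.388, 0.002]
wrist_force: [0.6, 0.1, -5.4]
grip_width: 0.0355
```

```bash
python3 snap.py wrist w3
```

```text
3.85 pos [0.5979 0.386  0.2399] xhead 45.66 yhead -44.34 z [ 0.003  0.002 -1.   ] F [ 0.6  0.1 -5.4] M [ 0.01 -0.01 -0.05] w 0.0355 q [ 0.56  0.54  1.41 -0.    1.18  1.33]
```

View pics/w3.png

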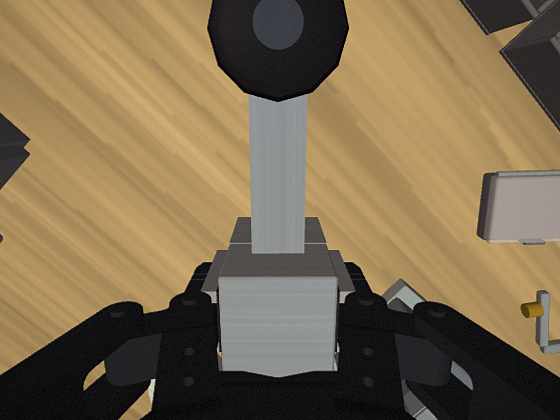

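>>> {"fn": "send_rows", "kwargs": {
  "targets": [
    [[-4,0.8,0],-0.12],
    [[-8,1.5,0],-0.24],
    [[-12,2.3,0],-0.36],
    [[-16,3,0],-0.48],
    [[-20,3.8,0],-0.6],
    [[-24,4.5,0],-0.72],
    [[-27.8,5.3,0],-0.84],
    [[-27.8,5.3,0],-0.84],
    [[-27.8,5.3,0],-0.84]
  ]
}}

```text
time_s: 4.8
position: [0.4398, 0.1489, 0.2356]
eef_rot: [-0.0, 0.684, 0.729, -0.001]
wrist_force: [1.0, 1.3, -3.8]
grip_width: 0.0356
```

```bash
python3 snap.py wrist w4
```

```text
4.8 pos [0.4398 0.1489 0.2356] xhead 93.67 yhead 3.67 z [-0.001 -0.    -1.   ] F [ 1.   1.3 -3.8] M [ 0.04 -0.   -0.02] w 0.0356 q [0.3  0.18 1.97 0.   0.99 0.24]
```

View pics/w4.png

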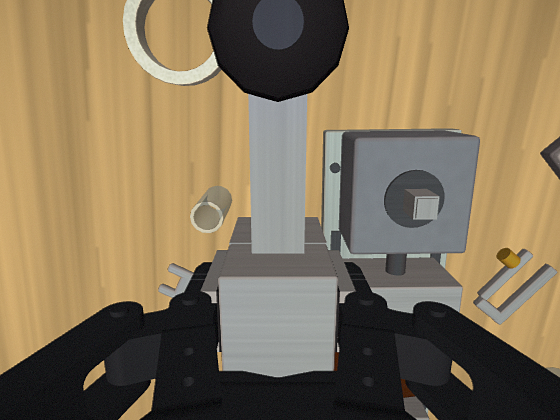

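```bash
python3 - <<'E'
from h import *
f,o=pickle.load(open("w4.pkl","rb"));a=f["pixels"]
c=a[120:265,330:490];cv2.imwrite("pics/w4c.png",cv2.resize(c,None,fx=4,fy=4,interpolation=cv2.INTER_CUBIC)[:,:,::-1])
E
```

```text
(no output)
```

View pics/w4c.png

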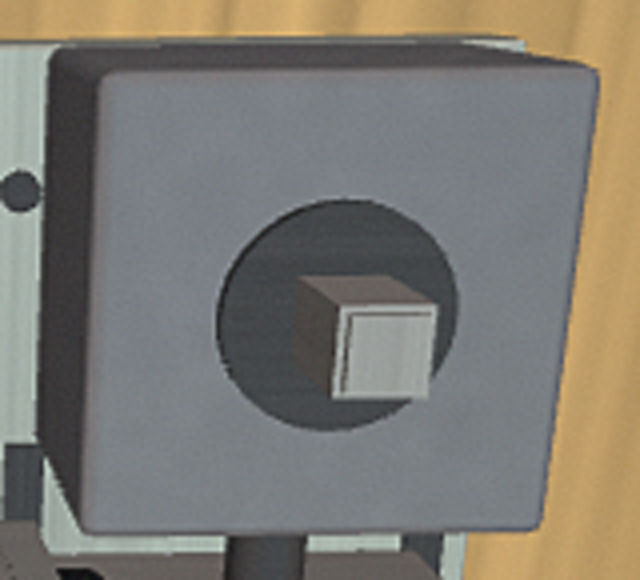

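>>> {"fn": "send_rows", "kwargs": {
  "targets": [
    [[0,4.5,0],0],
    [[0,9,0],0],
    [[0,13.5,0],0],
    [[0,18,0],0],
    [[0,22.5,0],0],
    [[0,22.5,0],0],
    [[0,22.5,0],0]
  ]
}}

```text
time_s: 5.55
position: [0.6657, 0.1653, 0.2342]
eef_rot: [-0.001, 0.683, 0.73, -0.001]
wrist_force: [-0.6, 0.5, -5.1]
grip_width: 0.0353
```

```bash
python3 snap.py wrist w5;python3 - <<'E'
from h import *
f,o=pickle.load(open("w5.pkl","rb"));a=f["pixels"]
c=a[120:265,70:230];cv2.imwrite("pics/w5c.png",cv2.resize(c,None,fx=4,fy=4,interpolation=cv2.INTER_CUBIC)[:,:,::-1])
E
```

```text
5.55 pos [0.6657 0.1653 0.2342] xhead 93.78 yhead 3.78 z [-0.002 -0.    -1.   ] F [-0.6  0.5 -5.1] M [-0.04  0.01  0.  ] w 0.0353 q [0.23 0.51 1.48 0.   1.15 0.16]
```

View pics/w5.png

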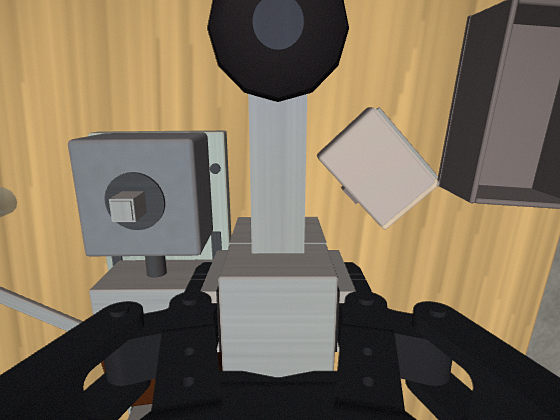

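View pics/w5c.png

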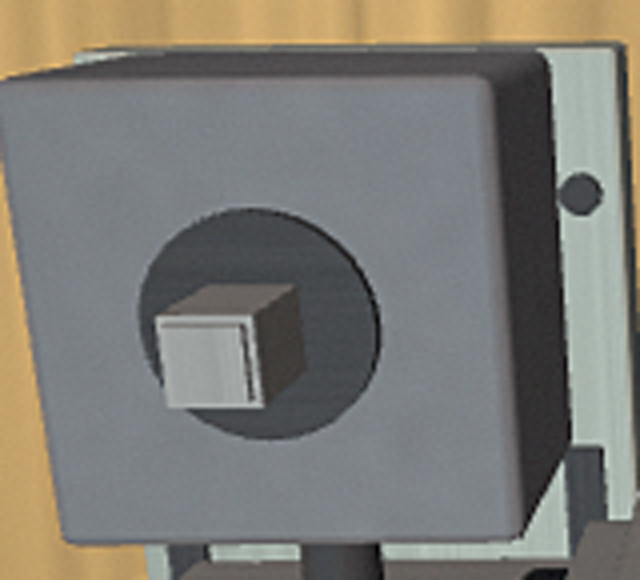

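```bash
python3 - <<'E'
from h import *
from scipy.spatial.transform import Rotation as Ro
f4,o4=pickle.load(open("w4.pkl","rb"));f5,o5=pickle.load(open("w5.pkl","rb"))
R4=wristRt(f4,o4);R5=wristRt(f5,o5)
P=lambda x,y,u0:((x+.5)/4-.5+u0,(y+.5)/4-.5+120)
A=[(342,302),(440,306),(430,398),(332,398)];B=[(156,314),(250,314),(267,408),(167,410)]
X=[]
for a,b in zip(A,B):
    X.append(tri([ray(f4,*P(*a,330),R4),ray(f5,*P(*b,70),R5)]))
X=np.array(X);print(X.round(4));c=X.mean(0);print("c",c.round(4))
print([np.linalg.norm(X[i]-X[(i+1)%4]).round(4) for i in range(4)])
e1=(X[1]+X[2]-X[0]-X[3]);e2=(X[0]+X[1]-X[2]-X[3]);print(np.degrees(np.arctan2(e1[1],e1[0])),np.degrees(np.arctan2(e2[1],e2[0])))
# top-view check
t=pickle.load(open("f0.pkl","rb"));print(proj(t["top"],c),proj(t["side"],c))
for (f,Rt,p) in ((f4,R4,A),(f5,R5,B)):
    print([cast(f,*P(*q,330 if f is f4 else 70),c[2],Rt).round(4)[:2].tolist() for q in p])
# collar
print("collar",tri([ray(f4,*P(338,315,330),R4),ray(f5,*P(260,324,70),R5)]).round(4))
# hub in tool frame: top plane tool z=-(.06-.0175)
T=np.asarray(f4["tool_from_camera"])
for u,v in [(219.5,277),(336.5,277)]:
    d=T[:3,:3]@np.linalg.solve(f4["mtx"],[u,v,1]);c0=T[:3,3]
    print("hub front edge tool",(c0+d*((-.0425-c0[2])/d[2])).round(4))
d=T[:3,:3]@np.linalg.solve(f4["mtx"],[278,22,1]);print("handle",(c0+d*((-.0775-c0[2])/d[2])).round(4))
E
```

```text
[[0.5414 0.1548 0.1117]
 [0.5591 0.1558 0.1127]
 [0.5611 0.1375 0.1114]
 [0.5425 0.1363 0.1119]]
c [0.551  0.1461 0.1119]
[np.float64(0.0177), np.float64(0.0185), np.float64(0.0186), np.float64(0.0186)]
3.5842484745568512 94.74712837402784
[234.67294017 195.02774939] [256.16101217 192.03726228]
[[0.5413, 0.155], [0.5595, 0.1554], [0.5609, 0.1376], [0.5425, 0.1364]]
[[0.5415, 0.1547], [0.5588, 0.1559], [0.5613, 0.1378], [0.5425, 0.1362]]
collar [0.5509 0.1466 0.0867]
hub front edge tool [ 0.0166 -0.017  -0.0425]
hub front edge tool [ 0.0166  0.0175 -0.0425]
handle [ 0.0788  0.0002 -0.0775]
```

Triangulated shoulder corners give sides of 17.7–18.6 mm (expected 18), and z values of 0.112 for the shoulder and 0.087 for the collar. Shaft centre is (0.551,0.1463) with yaw ≈4°, and the hub axis sits 1.3 mm behind the TCP in tool x. Moving above the shaft.

>>> {"fn": "send_rows", "kwargs": {
  "targets": [
    [[-0.3,-4,0],0],
    [[-0.6,-8,0],0],
    [[-1,-11.6,0],0],
    [[-1,-11.6,3],0],
    [[-1,-11.6,6],0],
    [[-1,-11.6,8.8],0],
    [[-1,-11.6,8.8],0],
    [[-1,-11.6,8.8],0],
    [[-1,-11.6,8.8],0]
  ]
}}

```text
time_s: 6.5
position: [0.5511, 0.1474, 0.15]
eef_rot: [0.001, 0.683, 0.73, 0.001]
wrist_force: [-0.6, -0.3, -4.0]
grip_width: 0.0355
```

```bash
python3 snap.py side s6
```

```text
6.5 pos [0.5511 0.1474 0.15  ] xhead 93.79 yhead 3.79 z [ 0.003  0.001 -1.   ] F [-0.6 -0.3 -4. ] M [ 0.01 -0.02 -0.04] w 0.0355 q [0.24 0.45 1.81 0.   0.88 0.17]
```

>>> {"fn": "send_rows", "kwargs": {
  "targets": [
    [[0,0,0.6],0],
    [[0,0,1.2],0],
    [[0,0,1.6],0],
    [[0,0,2],0],
    [[0,0,2.4],0],
    [[0,0,2.7],0],
    [[0,0,2.7],0]
  ]
}}

```text
time_s: 7.25
position: [0.5498, 0.1468, 0.1207]
eef_rot: [-0.0, 0.683, 0.73, -0.0]
wrist_force: [-0.6, 0.3, -5.6]
grip_width: 0.035
```

No contact force, and the socket is already about 10 mm onto the shaft. I'll continue down to the collar.

>>> {"fn": "send_rows", "kwargs": {
  "targets": [
    [[0,0,0.4],0],
    [[0,0,0.8],0],
    [[0,0,1.1],0],
    [[0,0,1.3],0],
    [[0,0,1.5],0],
    [[0,0,1.5],0]
  ]
}}

```text
time_s: 7.85
position: [0.55, 0.1469, 0.106]
eef_rot: [-0.0, 0.683, 0.73, -0.0]
wrist_force: [-0.2, 0.2, -5.7]
grip_width: 0.0357
```

```bash
python3 snap.py side s7;python3 - <<'E'
from h import *
f,o=pickle.load(open("s7.pkl","rb"));a=f["pixels"]
c=a[130:260,200:340];cv2.imwrite("pics/s7c.png",cv2.resize(c,None,fx=4,fy=4,interpolation=cv2.INTER_CUBIC)[:,:,::-1])
E
```

```text
7.85 pos [0.55   0.1469 0.106 ] xhead 93.78 yhead 3.78 z [-0. -0. -1.] F [-0.2  0.2 -5.7] M [-0.06 -0.   -0.05] w 0.0357 q [ 0.24  0.52  1.83 -0.    0.79  0.17]
```

View pics/s7c.png

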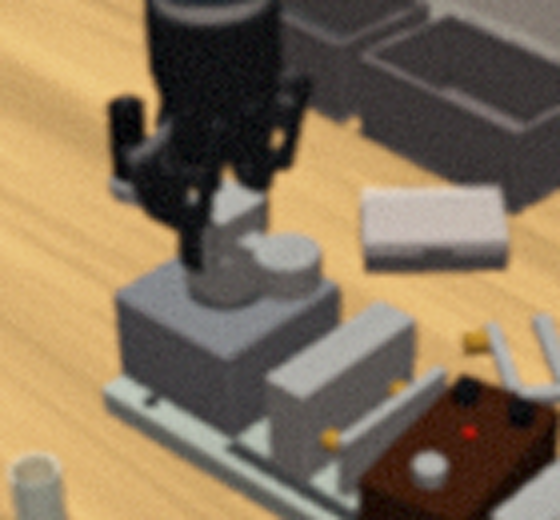

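The side view shows the hub on the shaft at about crop px (235,240), close to the collar. I'll push a little further until it touches.

>>> {"fn": "send_rows", "kwargs": {
  "targets": [
    [[0,0,0.1],0],
    [[0,0,0.2],0],
    [[0,0,0.3],0],
    [[0,0,0.3],0],
    [[0,0,0.3],0]
  ]
}}

```text
time_s: 8.4
position: [0.5504, 0.147, 0.1054]
eef_rot: [0.0, 0.683, 0.73, 0.0]
wrist_force: [-6.9, -1.5, 14.7]
grip_width: 0.0353
```

Contact force of +15 N at the predicted height, so the crank is fully down. Releasing and going to the handle.

>>> {"fn": "send_rows", "kwargs": {
  "targets": [
    [[0,0,0.1],0],
    [[0,0,0],0],
    [[0,0,0],0],
    [[0,0,0],0],
    [[0,0,0],0]
  ],
  "grip": -1
}}

```text
time_s: 8.9
position: [0.5503, 0.1469, 0.1033]
eef_rot: [0.0, 0.683, 0.73, 0.0]
wrist_force: [-0.2, 0.8, 0.2]
grip_width: 0.0856
```

>>> {"fn": "send_rows", "kwargs": {
  "targets": [
    [[0,0,-3],0],
    [[0,0,-6],0],
    [[0,0,-9],0],
    [[0,0,-12],0],
    [[0,0,-12],0],
    [[0,0,-12],0]
  ]
}}

```text
time_s: 9.5
position: [0.5504, 0.147, 0.2238]
eef_rot: [0.0, 0.683, 0.73, 0.001]
wrist_force: [0.1, -0.7, 0.0]
grip_width: 0.0853
```

```bash
python3 snap.py wrist w8
```

```text
9.5 pos [0.5504 0.147  0.2238] xhead 93.78 yhead 3.78 z [ 0.001  0.    -1.   ] F [ 0.1 -0.7  0. ] M [-0.04 -0.03  0.01] w 0.0853 q [0.24 0.35 1.76 0.   1.03 0.17]
```

View pics/w8.png

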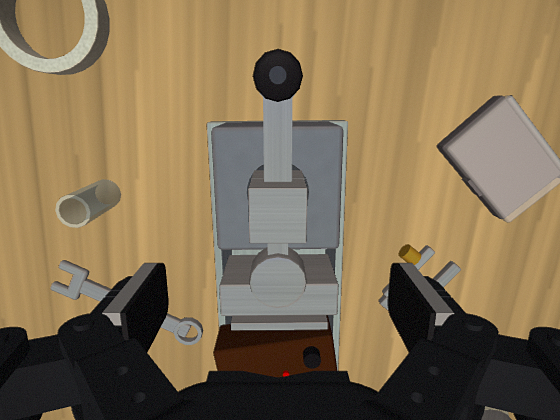

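Crank is seated, with the handle top at px (278,75). Computing its position.

```bash
python3 - <<'E'
from h import *
f,o=pickle.load(open("w8.pkl","rb"));Rt=wristRt(f,o)
for n,u,v,z in [("handle",278,75,.183),("hub",278,212,.148)]:
    X=cast(f,u,v,z,Rt);d=X-o["position"];h=np.radians(93.78)
    print(n,X.round(4),"tool xy",(d[0]*np.cos(h)+d[1]*np.sin(h)).round(4),(d[0]*np.sin(h)-d[1]*np.cos(h)).round(4))
E
```

```text
handle [0.5457 0.2252 0.183 ] tool xy 0.0783 0.0005
hub [0.5509 0.1481 0.148 ] tool xy 0.0011 0.0005
```

>>> {"fn": "send_rows", "kwargs": {
  "targets": [
    [[4,0,0],0],
    [[7.85,0,0],0],
    [[7.85,0,3],0],
    [[7.85,0,6],0],
    [[7.85,0,8.2],0],
    [[7.85,0,8.2],0],
    [[7.85,0,8.2],0]
  ]
}}

```text
time_s: 10.25
position: [0.5444, 0.225, 0.1403]
eef_rot: [-0.001, 0.683, 0.73, -0.001]
wrist_force: [0.3, 1.1, 0.8]
grip_width: 0.0854
```

>>> {"fn": "send_rows", "kwargs": {
  "targets": [
    [[0,0,0],0],
    [[0,0,0],0],
    [[0,0,0],0],
    [[0,0,0],0],
    [[0,0,0],0],
    [[0,0,0],0],
    [[0,0,0],0]
  ],
  "grip": 1,
  "force": 30
}}

```text
time_s: 10.95
position: [0.5453, 0.2255, 0.1418]
eef_rot: [0.0, 0.683, 0.73, 0.0]
wrist_force: [-1.1, 1.1, 4.0]
grip_width: 0.0229
```

>>> {"fn": "send_rows", "kwargs": {
  "targets": [
    [[-0.1,1.25,0],0],
    [[-0.39,2.47,0],0],
    [[-0.87,3.63,0],0],
    [[-1.53,4.7,0],0],
    [[-2.34,5.66,0],0],
    [[-3.3,6.47,0],0],
    [[-4.37,7.13,0],0],
    [[-5.53,7.61,0],0],
    [[-6.75,7.9,0],0],
    [[-8,8,0],0]
  ]
}}

```text
time_s: 11.95
position: [0.6307, 0.1495, 0.1413]
eef_rot: [-0.0, 0.684, 0.73, -0.0]
wrist_force: [-1.7, 1.4, 4.9]
grip_width: 0.0231
```

```bash
python3 snap.py top t9
```

```text
11.95 pos [0.6307 0.1495 0.1413] xhead 93.75 yhead 3.75 z [-0.001 -0.    -1.   ] F [-1.7  1.4  4.9] M [ 0.24  0.77 -0.03] w 0.0231 q [ 0.21  0.56  1.63 -0.    0.95  0.15]
```

View pics/t9.png

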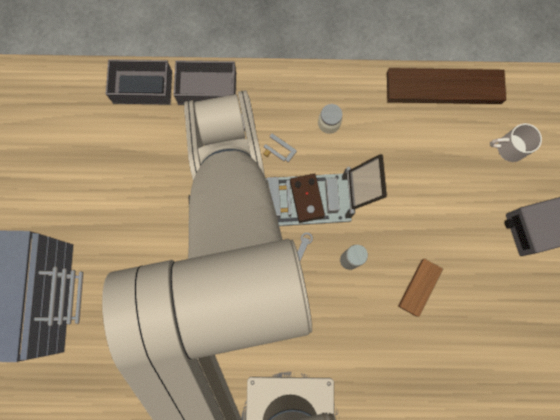

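>>> {"fn": "send_rows", "kwargs": {
  "targets": [
    [[-2.47,-0.39,0],0],
    [[-4.7,-1.53,0],0],
    [[-6.47,-3.3,0],0],
    [[-7.61,-5.53,0],0],
    [[-8,-8,0],0],
    [[-7.61,-10.47,0],0],
    [[-6.47,-12.7,0],0],
    [[-4.7,-14.47,0],0],
    [[-2.47,-15.61,0],0],
    [[0,-16,0],0]
  ]
}}

```text
time_s: 13.0
position: [0.4702, 0.1396, 0.1415]
eef_rot: [0.0, 0.684, 0.73, -0.0]
wrist_force: [4.9, -1.6, 1.8]
grip_width: 0.0231
```

>>> {"fn": "send_rows", "kwargs": {
  "targets": [
    [[2.47,0.39,0],0],
    [[4.7,1.53,0],0],
    [[6.47,3.3,0],0],
    [[7.61,5.53,0],0],
    [[8,8,0],0],
    [[7.61,10.47,0],0],
    [[6.47,12.7,0],0],
    [[4.7,14.47,0],0],
    [[2.47,15.61,0],0],
    [[0,16,0],0]
  ]
}}

```text
time_s: 14.0
position: [0.6312, 0.1495, 0.1413]
eef_rot: [-0.0, 0.683, 0.73, -0.0]
wrist_force: [-6.4, 1.6, 5.7]
grip_width: 0.0237
```

```bash
python3 snap.py top t10;  python3 snap.py side s10; python3 - <<'E'
from h import *
f,o=pickle.load(open("t10.pkl","rb"));a=f["pixels"]
c=a[145:240,205:400];cv2.imwrite("pics/t10c.png",cv2.resize(c,None,fx=4,fy=4,interpolation=cv2.INTER_CUBIC)[:,:,::-1])
f,o=pickle.load(open("s10.pkl","rb"));a=f["pixels"]
c=a[130:300,220:410];cv2.imwrite("pics/s10c.png",cv2.resize(c,None,fx=3.5,fy=3.5,interpolation=cv2.INTER_CUBIC)[:,:,::-1])
E
```

```text
14.0 pos [0.6312 0.1495 0.1413] xhead 93.78 yhead 3.78 z [-0.001 -0.    -1.   ] F [-6.4  1.6  5.7] M [0.16 1.66 0.03] w 0.0237 q [ 0.21  0.56  1.63 -0.    0.95  0.15]
14.05 pos [0.6312 0.1457 0.1412] xhead 93.68 yhead 3.68 z [-0.002 -0.002 -1.   ] F [-0.6 -2.3  9.6] M [-0.22  0.67 -0.03] w 0.0235 q [ 0.21  0.56  1.63 -0.    0.95  0.15]
```

View pics/t10c.png

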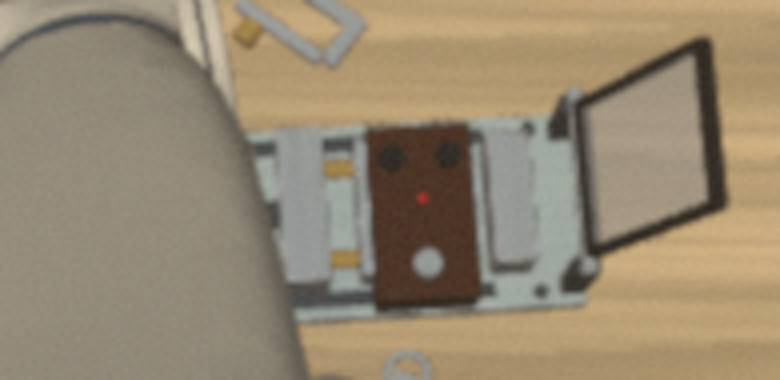

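View pics/s10c.png

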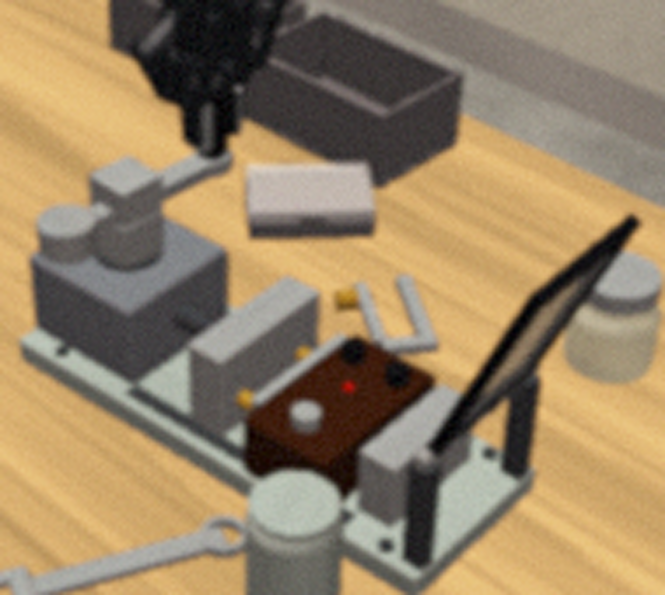

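At 1.25 turns the moving jaw has advanced (crop px 245→278). The pedal is squared up, with about 10 mm still open to the tail jaw (475→490). Another 0.75 turn, then I'll measure.

>>> {"fn": "send_rows", "kwargs": {
  "targets": [
    [[-2.47,-0.39,0],0],
    [[-4.7,-1.53,0],0],
    [[-6.47,-3.3,0],0],
    [[-7.61,-5.53,0],0],
    [[-8,-8,0],0],
    [[-7.61,-10.47,0],0],
    [[-6.47,-12.7,0],0],
    [[-4.7,-14.47,0],0],
    [[-2.47,-15.61,0],0],
    [[0,-16,0],0]
  ]
}}

```text
time_s: 15.1
position: [0.4702, 0.1396, 0.1416]
eef_rot: [0.0, 0.684, 0.73, -0.0]
wrist_force: [5.7, -1.4, 2.1]
grip_width: 0.0232
```

>>> {"fn": "send_rows", "kwargs": {
  "targets": [
    [[1.25,0.1,0],0],
    [[2.47,0.39,0],0],
    [[3.63,0.87,0],0],
    [[4.7,1.53,0],0],
    [[5.66,2.34,0],0],
    [[6.47,3.3,0],0],
    [[7.13,4.37,0],0],
    [[7.61,5.53,0],0],
    [[7.9,6.75,0],0],
    [[8,8,0],0]
  ]
}}

```text
time_s: 16.1
position: [0.5464, 0.2258, 0.1418]
eef_rot: [-0.0, 0.683, 0.73, 0.001]
wrist_force: [-2.0, 2.4, 6.5]
grip_width: 0.0234
```

```bash
cat > both.py <<'E'
import sys
from snap import *
n=sys.argv[1]
f,o=snap("top","t"+n);c=f["pixels"][145:240,205:400];cv2.imwrite(f"pics/t{n}c.png",cv2.resize(c,None,fx=4,fy=4,interpolation=cv2.INTER_CUBIC)[:,:,::-1])
f,o=snap("side","s"+n);c=f["pixels"][130:300,220:410];cv2.imwrite(f"pics/s{n}c.png",cv2.resize(c,None,fx=3.5,fy=3.5,interpolation=cv2.INTER_CUBIC)[:,:,::-1])
E
python3 both.py 11
```

```text
16.1 pos [0.5464 0.2258 0.1418] xhead 93.79 yhead 3.79 z [ 0.001  0.001 -1.   ] F [-2.   2.4  6.5] M [ 0.03  0.26 -0.01] w 0.0234 q [0.37 0.49 1.77 0.   0.88 0.3 ]
16.15 pos [0.5485 0.2258 0.142 ] xhead 93.79 yhead 3.79 z [ 0.003  0.001 -1.   ] F [0.7 4.6 5.4] M [ 0.21 -0.   -0.04] w 0.0232 q [ 0.37  0.49  1.76 -0.    0.88  0.3 ]
```

View pics/t11c.png

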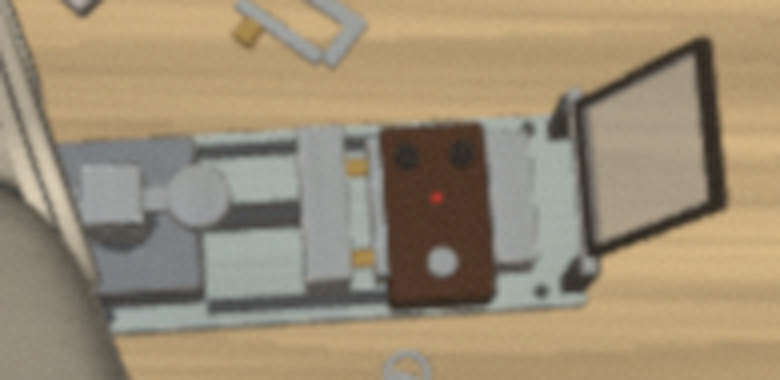

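View pics/s11c.png

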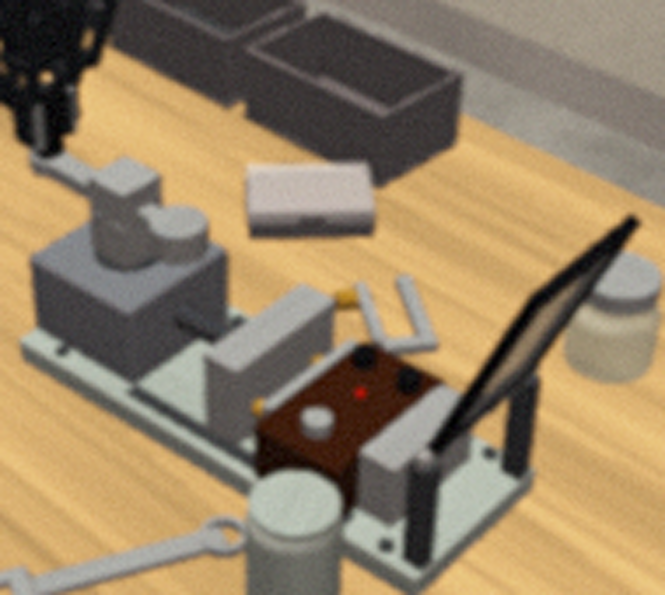

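At 2.0 turns the pedal touches the tail jaw. The gap from jaw to pedal shrank by about 8 crop px, so the pad is in roughly 5 mm. Winding another 100° (5 mm).

>>> {"fn": "send_rows", "kwargs": {
  "targets": [
    [[-0.12,1.39,0],0],
    [[-0.48,2.74,0],0],
    [[-1.07,4,0],0],
    [[-1.87,5.14,0],0],
    [[-2.86,6.13,0],0],
    [[-4,6.93,0],0],
    [[-5.26,7.52,0],0],
    [[-6.61,7.88,0],0],
    [[-8,8,0],0],
    [[-9.39,7.88,0],0]
  ]
}}

```text
time_s: 17.2
position: [0.6305, 0.1356, 0.1414]
eef_rot: [-0.0, 0.684, 0.73, -0.0]
wrist_force: [-2.4, 2.4, 6.1]
grip_width: 0.0233
```

>>> {"fn": "send_rows", "kwargs": {
  "targets": [
    [[0,0,0],0],
    [[0,0,0],0],
    [[0,0,0],0]
  ]
}}

```text
time_s: 17.5
position: [0.6304, 0.1354, 0.1414]
eef_rot: [0.0, 0.684, 0.73, -0.0]
wrist_force: [-0.9, 0.4, 4.8]
grip_width: 0.0234
```

```bash
python3 both.py 12
```

```text
17.5 pos [0.6304 0.1354 0.1414] xhead 93.75 yhead 3.75 z [-0.    -0.001 -1.   ] F [-0.9  0.4  4.8] M [-0.24  0.4   0.06] w 0.0234 q [ 0.19  0.56  1.64 -0.    0.94  0.13]
17.55 pos [0.6304 0.1355 0.1414] xhead 93.75 yhead 3.75 z [-0.    -0.001 -1.   ] F [ 0.1 -0.2  6.2] M [-0.24  0.38  0.02] w 0.0234 q [ 0.19  0.56  1.64 -0.    0.94  0.13]
```

View pics/t12c.png

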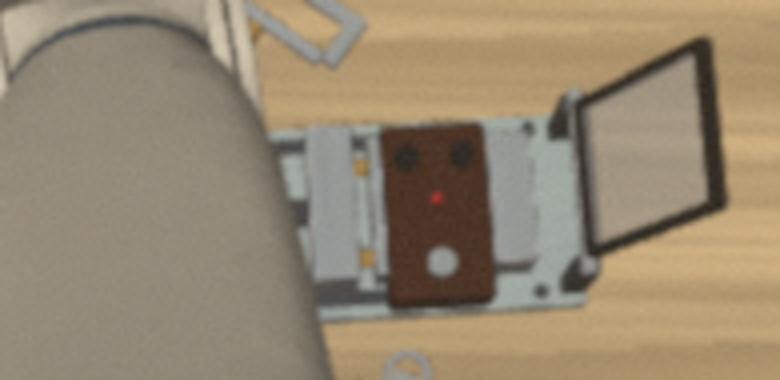

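View pics/s12c.png

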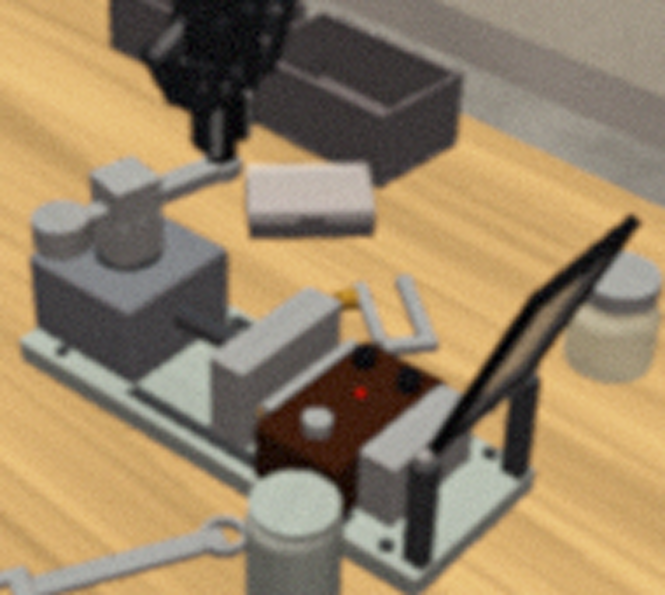

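The pedal is unchanged and the jaw-to-pedal gap is 73 px against 89 px free, so the pad is in about 10 mm at 2.28 turns. Releasing and rising.

>>> {"fn": "send_rows", "kwargs": {
  "targets": [
    [[0,0,0],0],
    [[0,0,0],0],
    [[0,0,0],0],
    [[0,0,0],0],
    [[0,0,0],0]
  ],
  "grip": -1
}}

```text
time_s: 18.1
position: [0.6298, 0.1367, 0.1411]
eef_rot: [-0.0, 0.683, 0.73, -0.0]
wrist_force: [0.7, -1.0, -0.8]
grip_width: 0.0855
```

>>> {"fn": "send_rows", "kwargs": {
  "targets": [
    [[0,0,-3],0],
    [[0,0,-7],0],
    [[0,0,-11],0],
    [[0,0,-15.5],0],
    [[-4,-2,-15.5],0],
    [[-8,-4,-15.5],0],
    [[-12,-6,-15.5],0],
    [[-14,-7.8,-15.5],0],
    [[-14,-7.8,-15.5],0],
    [[-14,-7.8,-15.5],0]
  ]
}}

```text
time_s: 19.1
position: [0.5613, -0.0083, 0.2967]
eef_rot: [0.0, 0.684, 0.73, 0.0]
wrist_force: [0.3, -0.4, 0.9]
grip_width: 0.0854
```

```bash
python3 snap.py wrist w13
```

```text
19.1 pos [ 0.5613 -0.0083  0.2967] xhead 93.71 yhead 3.71 z [ 0.001  0.    -1.   ] F [ 0.3 -0.4  0.9] M [-0.01  0.01  0.03] w 0.0854 q [-0.04  0.26  1.71  0.    1.17 -0.1 ]
```

View pics/w13.png

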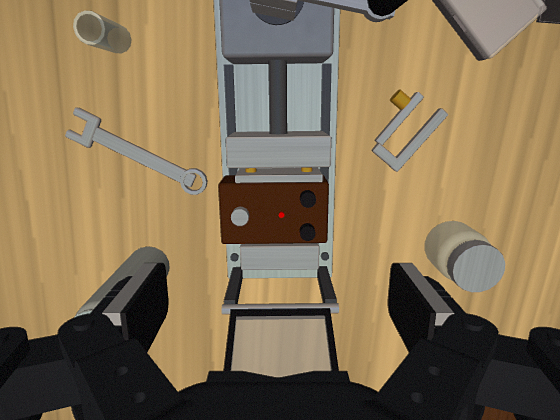

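The wrist view shows the pedal square against the tail jaw (rows 178–243) and the cover open below row 305. Closing the fingers and going behind the cover at a safe height.

>>> {"fn": "send_rows", "kwargs": {
  "targets": [
    [[-4,0,0],0],
    [[-8,0,0],0],
    [[-12,0,0],0],
    [[-16,0,0],0],
    [[-20,0,0],0],
    [[-24,0,0],0],
    [[-26.5,0,0],0],
    [[-26.5,0,0],0],
    [[-26.5,0,0],0]
  ],
  "grip": 1
}}

```text
time_s: 20.05
position: [0.5793, -0.2719, 0.2957]
eef_rot: [-0.0, 0.683, 0.73, 0.0]
wrist_force: [-1.0, 0.4, -0.2]
grip_width: 0.0001
```

```bash
python3 snap.py wrist w14
```

```text
20.05 pos [ 0.5793 -0.2719  0.2957] xhead 93.79 yhead 3.79 z [-0.001  0.001 -1.   ] F [-1.   0.4 -0.2] M [ 0.02  0.   -0.01] w 0.0001 q [-0.46  0.38  1.54  0.    1.22 -0.52]
```

View pics/w14.png

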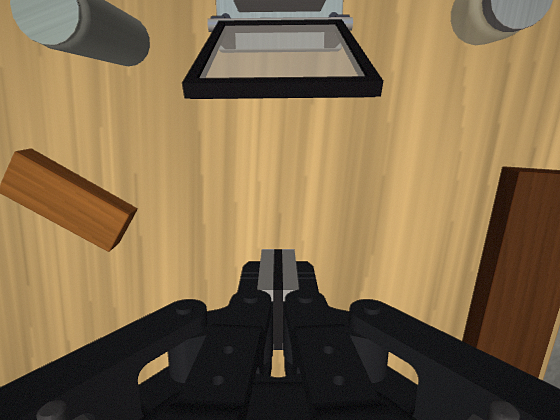

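>>> {"fn": "send_rows", "kwargs": {
  "targets": [
    [[0,0,3],0],
    [[0,0,6],0],
    [[0,0,8.5],0],
    [[2,0,8.5],0],
    [[4,0,8.5],0],
    [[5,0,8.5],0],
    [[6,0,8.5],0],
    [[7,0,8.5],0],
    [[8,0,8.5],0],
    [[9,0,8.5],0]
  ]
}}

```text
time_s: 21.1
position: [0.5733, -0.1829, 0.2131]
eef_rot: [0.001, 0.683, 0.73, -0.0]
wrist_force: [-7.6, -4.8, 20.5]
grip_width: 0.0
```

>>> {"fn": "send_rows", "kwargs": {
  "targets": [
    [[1,0,0],0],
    [[2,0,0],0],
    [[3,0,0],0],
    [[4,0,0],0],
    [[5,0,0],0]
  ]
}}

```text
time_s: 21.6
position: [0.5699, -0.1324, 0.2124]
eef_rot: [0.001, 0.684, 0.73, 0.001]
wrist_force: [-0.3, -0.1, 0.3]
grip_width: -0.0
```

```bash
python3 both.py 15
```

```text
21.6 pos [ 0.5699 -0.1324  0.2124] xhead 93.75 yhead 3.75 z [ 0.002 -0.    -1.   ] F [-0.3 -0.1  0.3] M [-0.    0.02  0.01] w -0.0 q [-0.25  0.39  1.74  0.    1.02 -0.31]
21.65 pos [ 0.5692 -0.131   0.2117] xhead 93.79 yhead 3.79 z [ 0.     0.001 -1.   ] F [-0.9  1.3 -0.8] M [ 0.01 -0.01  0.02] w -0.0001 q [-0.25  0.39  1.74  0.    1.02 -0.31]
```

View pics/s15c.png

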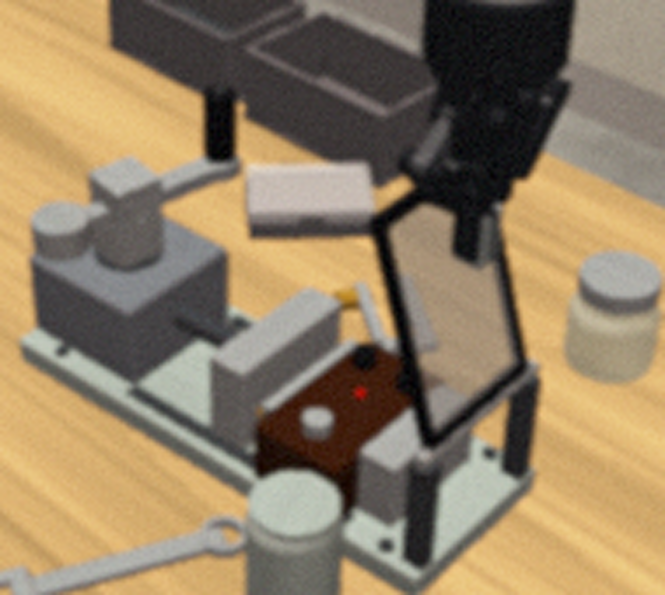

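The cover is past upright and falling ahead of the fingers. I'll wait, then back off and rise.

>>> {"fn": "send_rows", "kwargs": {
  "targets": [
    [[1,0,0],0],
    [[1,0,0],0],
    [[1,0,0],0],
    [[1,0,0],0],
    [[1,0,0],0],
    [[1,0,0],0]
  ]
}}

```text
time_s: 22.3
position: [0.5688, -0.1231, 0.2112]
eef_rot: [-0.0, 0.684, 0.73, -0.0]
wrist_force: [-0.5, -0.0, -0.9]
grip_width: -0.0003
```

```bash
python3 both.py 16
```

```text
22.3 pos [ 0.5688 -0.1231  0.2112] xhead 93.76 yhead 3.76 z [-0. -0. -1.] F [-0.5 -0.  -0.9] M [ 0.01  0.01 -0.05] w -0.0003 q [-0.23  0.38  1.74 -0.    1.01 -0.3 ]
22.35 pos [ 0.5688 -0.123   0.2113] xhead 93.76 yhead 3.76 z [-0.  0. -1.] F [-0.6 -1.1  0.7] M [-0.03 -0.05 -0.03] w -0.0003 q [-0.23  0.38  1.74  0.    1.01 -0.3 ]
```

View pics/s16c.png

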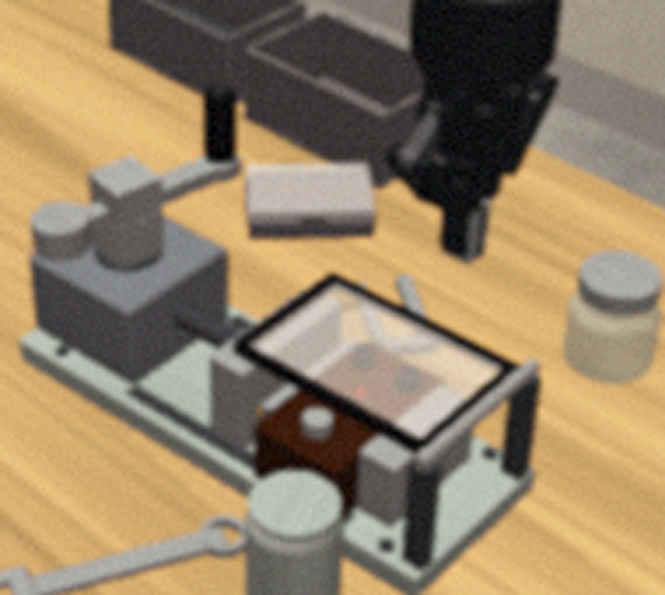

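The cover has fallen shut. Rising clear, then a final check.

>>> {"fn": "send_rows", "kwargs": {
  "targets": [
    [[0,0,-4],0],
    [[0,0,-8],0],
    [[0,0,-12],0],
    [[-4,0,-14],0],
    [[-8,0,-14],0],
    [[-12,0,-14],0],
    [[-16,0,-14],0],
    [[-16,0,-14],0]
  ]
}}

```text
time_s: 23.2
position: [0.5791, -0.2868, 0.351]
eef_rot: [0.001, 0.685, 0.729, -0.0]
wrist_force: [-0.0, -0.5, -0.7]
grip_width: -0.0002
```

```bash
python3 both.py 17
```

```text
23.2 pos [ 0.5791 -0.2868  0.351 ] xhead 93.55 yhead 3.55 z [ 0.    -0.001 -1.   ] F [-0.  -0.5 -0.7] M [ 0.   -0.02  0.02] w -0.0002 q [-0.48  0.35  1.46 -0.    1.33 -0.54]
23.25 pos [ 0.579  -0.2846  0.3508] xhead 93.6 yhead 3.6 z [-0.  0. -1.] F [-0.2  0.5  0.6] M [ 0.01  0.05 -0.02] w -0.0004 q [-0.48  0.35  1.46 -0.    1.33 -0.54]
```

View pics/t17c.png

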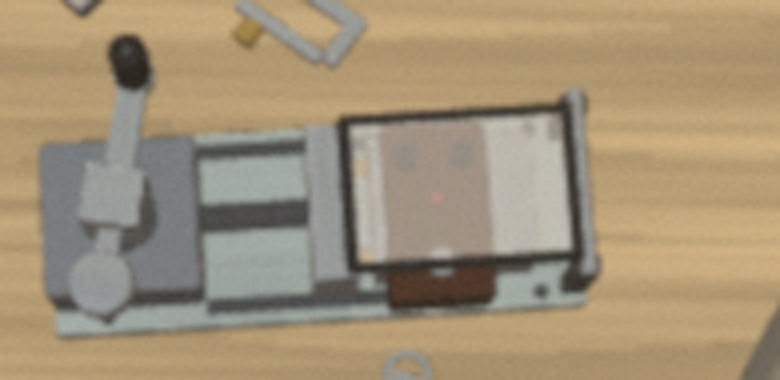

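View pics/s17c.png

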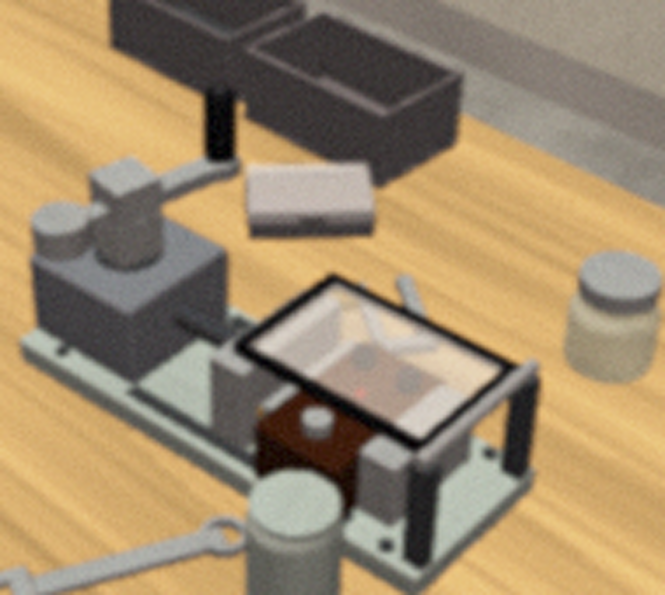

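View pics/t17.png

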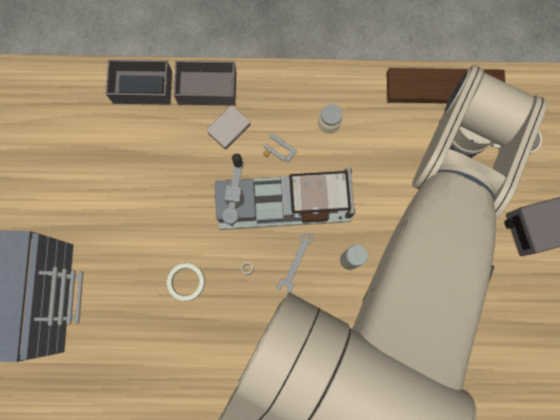

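```bash
python3 - <<'E'
from h import *
ft,_=pickle.load(open("t17.pkl","rb"));fs,_=pickle.load(open("s17.pkl","rb"))
T=lambda x,y:((x+.5)/4-.5+205,(y+.5)/4-.5+145)
S=lambda x,y:((x+.5)/3.5-.5+220,(y+.5)/3.5-.5+130)
for n,a,b in [("far corner",(341,119),(335,276)),("near corner",(349,270),(238,347)),("hub top mid",(111,195),(128,176))]:
    print(n,tri([ray(ft,*T(*a)),ray(fs,*S(*b))]).round(3))
from cell import robot
robot.sign_off()
E
```

```text
far corner [0.609 0.009 0.105]
near corner [0.514 0.003 0.103]
hub top mid [0.55  0.147 0.145]
the job is handed in; nothing more can be done
```

I handed the job in at about 23 s. The crank is on the shaft, the pedal is clamped and the cover is shut. `sign_off()` reports no verdict, so this rests on my own checks.

**What I did**
- **Crank:** I gripped it by the hub and lowered it onto the square shaft until it met the collar. Contact was about 15 N, at the height I had predicted.
- **Winding:** I wound it 2.28 turns clockwise by the handle.
- **Cover:** I pushed the cover past upright from behind with shut fingers, and it fell shut by itself.

**Last checks**
- **Cover:** its free edge triangulates to z = 0.103–0.105 m, against the hinge at 0.104 m, so it is level.
- **Crank:** the hub top is at (0.550, 0.147, 0.145). Fully down would put it at the measured shaft axis (0.551, 0.146) and about 0.148 m high. The 3 mm height difference is within camera error, and the hub looks seated on the collar.
- **Pedal and pad:** the pedal sits square against the tail jaw. I estimate the pad is about 10 mm in, because the jaw-to-pedal gap shrank from 89 to 73 enlarged pixels. That is from pictures, good to about ±2 mm, and it could read up to 3 mm low because of how I set the free gap.
- **Bystanders:** they look where they were, but the arm hid part of the view, including the sanding block, in the last overhead picture.
- **Arm:** it was clear of everything, with wrist force near 0.

**Disagreements:** the top and wrist cameras differed by about 4 mm on the crank's position, so I went by the wrist camera. There was also a short 20 N force reading while I was pushing the cover.

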